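# Open the wide dust inlet fully and start the extractor

### The job

Get the dust extraction going for the wide inlet: push the upright knob of the lever on the box with the wide round mouth away from the shut notch, past the half-open notch and on to the last notch (fully open). Only then press the start button all the way down and let it come up again. Push with the fingertips or the outside of the fingers, do not take the lever's knob between them; leave the lever of the box with the narrow mouth shut and the tools, wood and bottles where they are.

Things in the scene. Friction and masses are not known exactly. Their poses are not given: they have to be found in the camera images.
- wide: Fixed plywood box, 260 (its x) x 180 (y) x 60 mm high, with a round grey intake collar of 100 mm outer diameter, 35 mm high, on top, centred 72 mm towards its +x. Origin: centre of its underside; its -x side roughly faces the robot. On the -x part of its top: a flat steel lever (16 mm wide, upper face 11 mm above the top), turning about a vertical pivot, with an upright black knob at its end.
- wide_pivot (a point): The vertical pivot of the wide inlet's lever, at the height of the box's top (60 mm above the table), 10 mm towards the box's +x from the box's centre. Axes as the box's.
- wide_knob (a point): Centre, half-way up, of the upright cylindrical knob of the wide inlet's lever: 22 mm diameter, 50 mm high, its foot 11 mm and its top 61 mm above the box's top, 110 mm from the pivot. It moves with the lever.
- wide_lever (a joint): Lever angle (rad): 0 shut (start, within 0.02), 0.6 half-open notch, 1.2 fully open, end stop. It grows counter-clockwise from above: in the box's frame the arm points along -x turned 0.6 to the +y side at 0, along -x at 0.6, turned to the -y side at 1.2. A spring detent draws it to the nearest notch; about 8 N at the knob takes it over the crests at 0.3 and 0.9, then it snaps on and stays.
- narrow: A second such fixed box of the same size with the same lever, but an intake collar of only 54 mm outer diameter. It stands on the other side; its lever stays shut.
- narrow_knob (a point): Centre of the knob of the narrow inlet's lever (same sizes as the wide one's).
- narrow_lever (a joint): Angle (rad) of the narrow inlet's lever, 0 = shut; leave it.
- start_top (a point): Centre of the top face of the start button: a round black button of 28 mm diameter in a grey housing, pointing up, standing on the table between the two boxes, towards the robot.
- start (a joint): Travel of the start button (m): 0 = up, 0.006 = fully down; a spring pushes it back, 4 N when fully down.
- glue: White bottle, 56 mm diameter, 130 mm high, upright between the boxes behind the start button. Origin under its centre.
- offcut: Small wooden block, 35 x 45 x 30 mm high, on top of the narrow box beside its collar. Origin under its centre.
- block: Wooden block, 90 x 60 x 40 mm high, on the table to the left. Origin under its centre.
- hammer: Hammer lying on the table to the right.
- driver: Screwdriver lying on the table to the right, near the robot.
- jar: Glass jar with a steel cap, 60 mm diameter, 80 mm high, to the left. Origin under its centre.
- slat: Plywood slat, 50 x 200 x 18 mm, lying to the left near the robot. Origin under its centre.

How it is judged (in metres and radians):
On the way, in this order (a step that is already met when the one before it is completed fails the run):
1. the wide inlet's lever is at the last notch (over 1.1 rad) (value of joint wide_lever above 1.1 rad), for 0.2 s.
2. the start button is pressed down (over 4 of 6 mm) (value of joint start above 0.004 m), for 0.05 s.
At the end, for the whole second after the job is handed in: The wide inlet's lever rests at the last notch (over 1.1 of 1.2 rad), the narrow inlet's lever is shut (under 0.1 rad) and the start button, pressed after the lever was fully open, is up again (under 2 mm) (value of joint wide_lever above 1.1 rad and value of joint narrow_lever below 0.1 rad and value of joint start below 0.002 m); the robot touches nothing.
It fails at once if the start button is pressed (over 3 mm) while the wide inlet's lever is not fully open (value of joint start above 0.003 m and value of joint wide_lever below 1.05 rad).
It fails at once if the narrow inlet's lever is moved (over 0.2 rad) (value of joint narrow_lever above 0.2 rad).
It fails at once if the lever's knob is taken between the fingers (grasp point inside the touched knob) (distance between the grasp point and wide_knob below 0.014 m and contact force between the fingers and wide above 0.3 N).
It fails at once if a bystander is lifted or moved by more than 25 mm (distance of any of glue, offcut, block, hammer, driver, jar, slat from where it was at the start of the episode above 0.025 m).
It also fails if it takes over 48 s, if anything falls off the work surface, if the arm or the gripper's body presses on something with over 40 N, if the wrist force passes 120 N, or if a joint passes its speed limit or range.

### The arm

A 6-joint arm with a two-finger parallel gripper is mounted at the origin on the work surface. World frame = base frame: x ahead of the robot, y to its left, z up, the work surface at z = 0. Lengths are in mm, angles in rad, forces in N, time in s.
With the tool pointing down it reaches from about 275 to 1000 mm from the base axis. Payload 8.4 kg.
Tool frame: the origin (TCP) lies on the centre line of the jaws, within the pads' length; the fingertips stand 22 mm ahead of it and the grasp point (between the pads) lies 3 mm ahead of it; z points along the fingers, x is the direction in which the jaws open and shut, and the axes are right-handed (so a half turn about z gives the same grasp; the last joint's range is limited). The gripper opens to 85 mm and grips with 20 to 120 N. Pads are 22 mm wide; open, the fingers measure 114 mm over their backs; the gripper's body (76 mm by 85 mm) begins 54 mm behind the grasp point. The pads swing forward as they close: fully open they stand 13 mm farther back than shut.
Start: joints at [1.102, 0.353, 1.633, -0, 1.155, -0.002], TCP at [281.268, 558.136, 253.281] pointing down, gripper open.
Joint ranges: [-2.63, 2.63], [-0.92, 2.1], [0.06, 2.66], [-1.3, 4.44], [0, 2.69], [-3.02, 3.02]. Speed limits (rad/s): [2.22, 2.22, 2.79, 3.14, 3.14, 3.14].

### API

Orientations are given as [roll, pitch, yaw] about the fixed x, y, z axes, in that order (R = Rz(yaw) Ry(pitch) Rx(roll)).
In Python, from rig import status, viewer, job gives the robot as it stands.
- The arm moves only by the tool send_rows, never from a script. Its argument "plan" is a list of rows, each a list of 3 entries, a list of its own where there are three numbers: the shift along the tool's x, y, z in m, then the turn, a rotation vector about the tool's x, y, z in rad, then the opening, from -1 (shut) to 1 (fully open). In form: [[[x, y, z], [rx, ry, rz], jaw], ...]. A call has exactly 5 rows; each row is the pose to reach, as a shift and turn from the pose measured when the call began, along the tool's axes at that moment; what a row does not reach only later rows make up. A row lasts 1/12 s, in which the tool goes at most 41.7 mm and 7.16 degrees, less where a joint would pass 70% of its speed; a pose out of reach is approached as far as the arm can. A call with a gripper value outside its range is refused whole. The fingers move at their own pace and stop on an object; "squeeze" is the grip in N (left out, the last holds). Time passes only in rows, so rows that repeat a pose let the fingers close, or fill a call up. It gives the time, the measured TCP pose, the force and the opening at its end, in the units of the state.
- status.sense(): the state, without advancing time (a new reading comes with each control period).
- viewer.grab_frame(name): name is "scene" or "top" or "wrist"; returns the picture (420x560x3 uint8, red, green, blue); there is no depth.
- viewer.camera_params(name): a dict with "intrinsics" (3x3 intrinsics, pixels), "dist_coeffs" ([k1, k2, p1, p2, k3] as OpenCV has them; the pictures are not rectified), "xyz" and "orientation" of the camera in the world. Camera axes: x right, y down, z forward; pixel columns grow to the right and rows downward; lengths in mm; the calibration is good to about 2 mm. A picture is of the moment at which its call begins: read the wrist's pose just before it. camera_params takes no time and is no camera call; for the wrist camera it gives the pose at the moment of the call.
- job.sign_off(): hands the job in, once; it reports no verdict.
Trained networks look in the newest picture that a camera, given by its name, has taken for a name from the list of things; names that differ only in an ending like _2 or _b are one class to them, and where a whole thing is asked for, a point or a joint stands for the part that bears it (a point fixed in the world has none). Each returns a list of dicts, best first, with "p" (0 to 1); they miss things now and then, are a little off and sometimes report something else, mostly with a low value. They report only what shows in the picture. A call takes as long as a camera call.
- viewer.cut_out(label, camera): "mask" (420x560 bool, what is visible of it) and "extent" ([left, top, width, height] in pixels, round what is visible of it).
The state is a dict: "clock": time; "qpos": joint angles; "qvel": joint speeds; "joint_efforts": joint torques, N m; "eef_pos": TCP position; "tcp_rot": TCP orientation; "contact_force": force on the tool from outside, world axes, zero at the start; "wrist_torque": the same for the moment, N m; "opening": opening from 0.0 (shut) to 1.0 (fully open).
Only numpy, scipy, OpenCV 4.12 (cv2) and the standard library are available. Lean on these libraries where they do the work, as an engineer would, in place of code of your own. Each camera call takes 0.05 s, during which the arm holds its last target.

## Working session

There is one attempt and no reset: what is moved stays moved. The work goes in short steps, Python scripts to look and compute and a tool call to move; the robot and the scene stay as the last step left them, time stands still between calls to the robot, and variables do not carry over. Pictures are saved under pics/ and viewed, and the job is handed in when it is done.

Besides the shell and the picture viewer there is one more tool, called after "Emit:" by a JSON object that holds its "api" and its "payload". send_rows: Moves the arm, as the interface text tells. Its arguments: {"type":"object","properties":{"plan":{"type":"array"},"squeeze":{"type":"number"}},"required":["plan"]}

```bash
mkdir -p pics; ls
python3 - <<'E'
from rig import status, viewer
import cv2
print(status.sense())
for n in ("scene","top"):
    im=viewer.grab_frame(n); cv2.imwrite(f"pics/{n}0.png",im[:,:,::-1]); print(n,viewer.camera_params(n))
E
```

```text
pics
{'clock': 0.0, 'qpos': array([ 1.10156639e+00,  3.53644979e-01,  1.63414550e+00,  9.87170579e-06,
        1.15520065e+00, -2.39011040e-03]), 'qvel': array([ 0.00054472,  0.000889  , -0.00082509, -0.00102796, -0.0012712 ,
       -0.00152016]), 'joint_efforts': array([ 1.82539161e-04, -6.05255628e+01, -3.42054427e+01, -7.75833132e-05,
        9.64455830e-03, -4.45273224e-05]), 'eef_pos': array([281.07897683, 557.72264237, 252.55877832]), 'tcp_rot': array([-3.14158029e+00,  1.39844601e-03,  1.10395251e+00]), 'contact_force': array([-0.19211157, -0.14767274,  0.27656842]), 'wrist_torque': array([-0.013766  ,  0.01005322, -0.00391319]), 'opening': 0.9983642853793165}
scene {'intrinsics': array([[533.85517442,   0.        , 280.18999903],
       [  0.        , 533.85517442, 208.50468769],
       [  0.        ,   0.        ,   1.        ]]), 'dist_coeffs': array([-0.03342489,  0.        ,  0.        ,  0.        ,  0.        ]), 'xyz': array([1378.16709775, -750.8881068 ,  985.25412929]), 'orientation': array([-2.23114001,  0.01742311,  0.81787892])}
top {'intrinsics': array([[381.94309553,   0.        , 276.92497365],
       [  0.        , 381.94309553, 212.89602157],
       [  0.        ,   0.        ,   1.        ]]), 'dist_coeffs': array([-0.02710402,  0.        ,  0.        ,  0.        ,  0.        ]), 'xyz': array([ 425.04227933,   10.69006418, 1333.58780038]), 'orientation': array([-3.05099178, -0.01770105, -1.58922027])}
```

View pics/scene0.png

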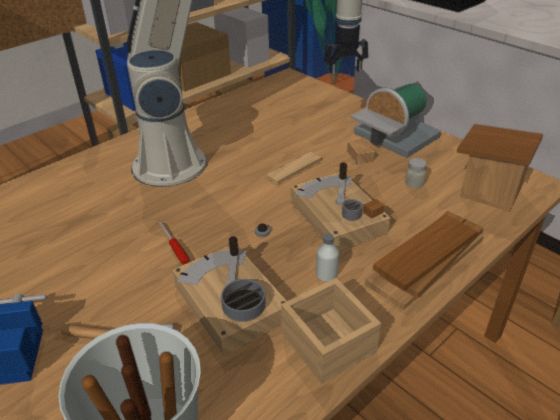

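View pics/top0.png

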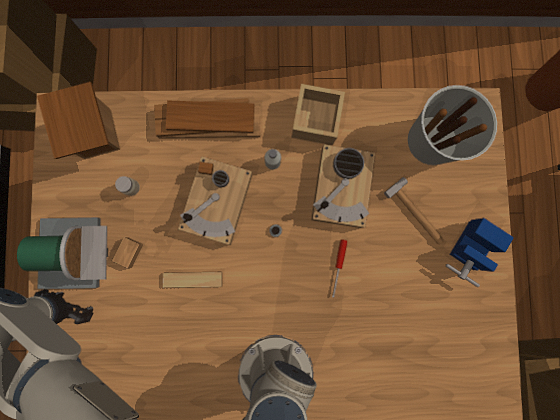

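```bash
cat > h.py <<'E'
import numpy as np, cv2
from scipy.spatial.transform import Rotation as R
from rig import status, viewer
def ray(cam,uv):
    c=viewer.camera_params(cam)
    p=cv2.undistortPoints(np.array([[uv]],float),c['intrinsics'],c['dist_coeffs'])[0,0]
    d=R.from_euler('xyz',c['orientation']).as_matrix()@np.array([p[0],p[1],1]); return c['xyz'],d
def at_z(cam,uv,z):
    o,d=ray(cam,uv); return o+d*(z-o[2])/d[2]
def proj(cam,P):
    c=viewer.camera_params(cam); M=R.from_euler('xyz',c['orientation']).as_matrix()
    q=M.T@(np.array(P,float)-c['xyz']); 
    return cv2.projectPoints(q[None],np.zeros(3),np.zeros(3),c['intrinsics'],c['dist_coeffs'])[0][0,0]
def tri(o1,d1,o2,d2):
    A=np.stack([d1,-d2],1); s=np.linalg.lstsq(A,o2-o1,rcond=None)[0]
    a=o1+d1*s[0]; b=o2+d2*s[1]; return (a+b)/2,np.linalg.norm(a-b)
E
python3 - <<'E'
from h import *
for cam in ("top","scene"):
  for n in ("wide","narrow","wide_knob","narrow_knob","start_top","wide_lever","start","glue"):
    for r in viewer.cut_out(n,cam)[:2]:
        m=r['mask']; ys,xs=np.nonzero(m); print(cam,n,round(r['p'],2),np.round(r['extent'],1),m.sum(),xs.mean().round(1),ys.mean().round(1))
        np.save(f"pics/{cam}_{n}.npy",m) if r is not None else 0
E
```

```text
top wide 0.69 [309.3 142.1  63.3  82.7] 4184 342.5 186.1
top wide 0.26 [320.9 176.6  27.8  29.4] 185 334.7 192.1
top narrow 0.87 [177.2 156.7  72.3  87.2] 3942 215.6 201.6
top narrow 0.21 [162.5 272.6  60.   17.4] 889 192.2 279.1
top wide_knob 0.65 [320.5 174.7  29.1  30.9] 187 334.6 192.0
top wide_knob 0.55 [203.4 161.9   9.7  14.8] 143 205.5 167.8
top narrow_knob 0.64 [185.6 192.4  32.9  27.6] 258 200.8 207.1
top narrow_knob 0.45 [202.5 160.6  15.   17.8] 179 205.9 167.2
top start_top 0.48 [272.7 227.8   7.2   8. ] 47 274.7 229.4
top wide_lever 0.46 [320.8 180.2  28.9  24.6] 178 335.0 191.7
top start 0.4 [273.6 226.5   2.1   9.1] 45 275.0 230.0
top glue 0.72 [260.5 150.5  23.1  18.1] 280 272.2 159.0
scene wide 0.82 [177.5 234.6 106.4 117.5] 7524 229.7 296.9
scene wide 0.55 [317.4 236.4  19.9  44.3] 846 327.5 258.7
scene narrow 0.8 [289.3 159.9 101.4  93.1] 4764 338.0 209.3
scene wide_knob 0.91 [225.5 235.7  13.5  50.5] 316 232.8 257.2
scene narrow_knob 0.61 [337.1 164.1  10.1  42.7] 276 341.9 182.3
scene start_top 0.5 [257.7 225.9   8.1   8. ] 68 262.1 227.4
scene wide_lever 0.88 [229.2 235.6  11.7  47.6] 349 232.8 257.9
scene start 0.57 [258.3 224.4   8.9   9.3] 36 262.1 227.6
scene glue 0.76 [318.  233.8  19.   46.9] 814 327.5 259.1
scene glue 0.29 [231.  232.7  10.   50.2] 310 232.9 256.7
```

Run:
```python
import cv2
a=cv2.imread('pics/top0.png')[135:245,255:385]; b=cv2.imread('pics/scene0.png')[215:345,165:295]
cv2.imwrite('pics/z1.png',cv2.resize(a,None,fx=6,fy=5.4,interpolation=cv2.INTER_CUBIC)[:600,:800])
cv2.imwrite('pics/z2.png',cv2.resize(b,None,fx=4.6,fy=4.6,interpolation=cv2.INTER_CUBIC)[:600,:800])
```

```text
(no output)
```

View pics/z1.png

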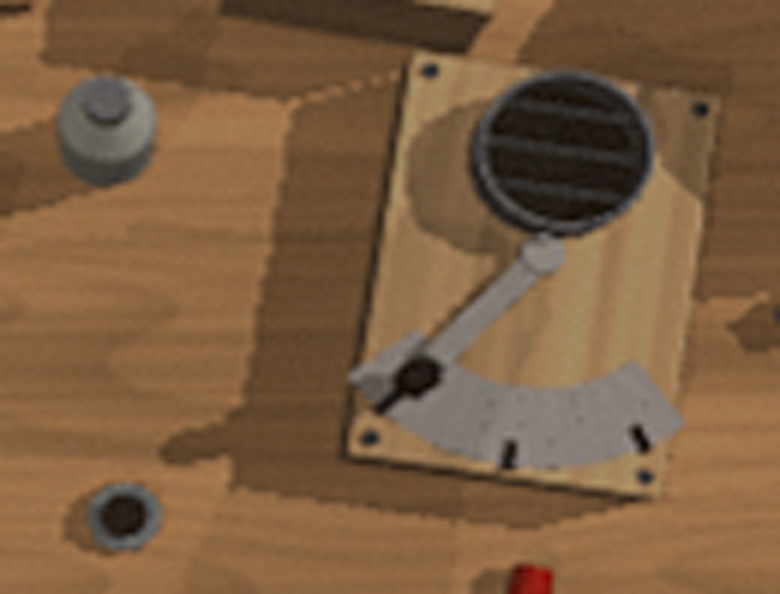

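View pics/z2.png

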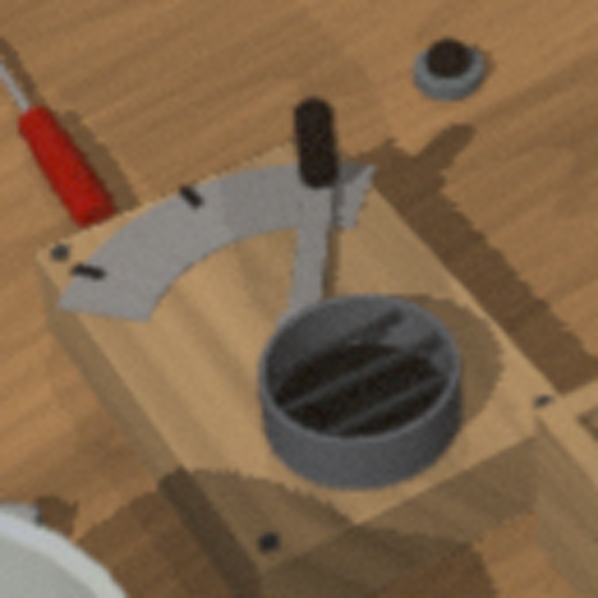

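Run:
```python
from h import *
f=lambda x,y:(255+x/6,135+y/5.4)
g=lambda x,y:(165+x/4.6,215+y/4.6)
cs=[f(413,52),f(718,97),f(655,497),f(347,457)]
W=np.array([at_z('top',c,60)[:2] for c in cs]); print(W.round(1))
B=np.array([[130,90],[130,-90],[-130,-90],[-130,90]])
from scipy.optimize import least_squares
F=lambda p:(np.c_[np.cos(p[2])*B[:,0]-np.sin(p[2])*B[:,1]+p[0],np.sin(p[2])*B[:,0]+np.cos(p[2])*B[:,1]+p[1]]-W).ravel()
s=least_squares(F,[600,-100,0]); p=s.x; print(p,s.fun.round(1))
print('pivot fit',p[:2]+10*np.array([np.cos(p[2]),np.sin(p[2])]),'meas',at_z('top',f(543,255),71))
P=p[:2]+10*np.array([np.cos(p[2]),np.sin(p[2])])
for a in (0,.6,1.2):
    t=p[2]+np.pi-.6+a; K=P+110*np.array([np.cos(t),np.sin(t)]); print(a,K.round(1), proj('top',[*K,121]),proj('scene',[*K,121]))
print('knobtop',at_z('top',f(418,372),121),at_z('scene',g(314,108),121), tri(*ray('top',f(418,372)),*ray('scene',g(314,108))))
print('button',tri(*ray('top',f(124,516)),*ray('scene',g(449,55))))
print('glue',at_z('top',(272.5,158),65))
print('-x-y corner scene',at_z('scene',g(38,258),60))
```

```text
[[ 771.8 -178.5]
 [ 740.6 -352.2]
 [ 487.8 -305.9]
 [ 515.7 -133.9]]
[ 6.28939363e+02 -2.42623794e+02 -1.74490253e-01] [ 0.8  2.   0.8 -1.6 -2.5 -2.8  0.9  2.4]
pivot fit [ 638.7875149  -244.35985516] meas [ 638.88841263 -245.99561326   71.        ]
0 [ 560.2 -167.4] [325.0309455  204.20716781] [232.20719065 238.2514073 ]
0.6 [ 530.5 -225.3] [343.30800932 213.13792919] [206.17526212 243.37917442]
1.2 [ 538.6 -289.8] [363.21850249 210.27422533] [186.44690377 257.61054923]
knobtop [ 561.20667356 -166.29122332  121.        ] [ 562.64674651 -166.10164189  121.        ] (array([ 561.60479698, -165.98916671,  120.25577992]), np.float64(1.0334679193718845))
button (array([484.46587975,  -7.64110542,  18.8435362 ]), np.float64(4.3416723133531105))
glue [726.4636002   -2.35985986  65.        ]
-x-y corner scene [ 496.64311815 -309.16211691   60.        ]
```

```bash
cat >> h.py <<'E'
def go(x,y,z,yaw):
    s=status.sense(); M=R.from_euler('xyz',s['tcp_rot']); T=R.from_euler('xyz',[np.pi,0,yaw])
    print('now',s['clock'],s['eef_pos'].round(1),s['tcp_rot'].round(3),s['contact_force'].round(1),round(s['opening'],2))
    print('shift',(M.inv().apply(np.array([x,y,z])-s['eef_pos'])/1000).round(3),'turn',(M.inv()*T).as_rotvec().round(3))
C=np.array([638.9,-245.2])
def arc(a,back=26,z=108):  # tool pose pushing the lever at angle a
    t=-.175+np.pi-.6+a; u=np.array([np.cos(t),np.sin(t)]); n=np.array([-u[1],u[0]])
    p=C+110*u-back*n; return (*p,z,float(np.arctan2(-n[1],-n[0])))
E
python3 -c "
from h import *
for a in(0,.6,1.3): print(arc(a))
print(arc(0,50)); go(*arc(0,50)[:2],250,arc(0)[3])"
```

```text
(np.float64(578.5063042128593), np.float64(-149.65628482641938), 108, 0.7957963267948966)
(np.float64(535.1068922978908), np.float64(-200.44521485317617), 108, 1.3957963267948967)
(np.float64(530.6828282999577), np.float64(-277.8350080319213), 108, 2.095796326794897)
(np.float64(595.2994900211777), np.float64(-132.51018000907703), 108, 0.7957963267948966)
now 0.9 [281.3 558.1 253.3] [ 3.142 -0.     1.104] [ 0.9 -0.4  0. ] 1.0
shift [-0.475  0.591  0.003] turn [ 0.    -0.     0.308]
```

Emit:
{"api": "send_rows", "payload": {"plan": [[[-0.475, 0.591, 0], [0, 0, 0.308], -1], [[-0.475, 0.591, 0], [0, 0, 0.308], -1], [[-0.475, 0.591, 0], [0, 0, 0.308], -1], [[-0.475, 0.591, 0], [0, 0, 0.308], -1], [[-0.475, 0.591, 0], [0, 0, 0.308], -1]], "squeeze": 20}}

```text
clock: 1.32
eef_pos: [367.9, 366.8, 253.4]
tcp_rot: [3.142, -0.0, 0.796]
contact_force: [1.4, -0.1, 0.1]
opening: 0.3
```

```bash
python3 -c "
from h import *
go(*arc(0,50)[:2],250,arc(0)[3])"
```

```text
now 1.3167 [367.9 366.8 253.4] [ 3.142 -0.     0.796] [ 1.4 -0.1  0.1] 0.3
shift [-0.198  0.512  0.003] turn [ 0. -0.  0.]
```

Emit:
{"api": "send_rows", "payload": {"plan": [[[-0.198, 0.512, 0], [0, 0, 0], -1], [[-0.198, 0.512, 0], [0, 0, 0], -1], [[-0.198, 0.512, 0], [0, 0, 0], -1], [[-0.198, 0.512, 0], [0, 0, 0], -1], [[-0.198, 0.512, 0], [0, 0, 0], -1]]}}

```text
clock: 1.73
eef_pos: [454.2, 176.9, 253.6]
tcp_rot: [3.141, -0.001, 0.796]
contact_force: [0.7, 0.5, 0.1]
opening: -0.0
```

```bash
python3 -c "
from h import *
go(*arc(0,50)[:2],200,arc(0)[3])"
```

```text
now 1.7333 [454.2 176.9 253.6] [ 3.141e+00 -1.000e-03  7.960e-01] [0.7 0.5 0.1] -0.0
shift [-0.123  0.317  0.054] turn [ 0.    -0.001  0.001]
```

Emit:
{"api": "send_rows", "payload": {"plan": [[[-0.123, 0.317, 0.02], [0, 0, 0], -1], [[-0.123, 0.317, 0.02], [0, 0, 0], -1], [[-0.123, 0.317, 0.02], [0, 0, 0], -1], [[-0.123, 0.317, 0.02], [0, 0, 0], -1], [[-0.123, 0.317, 0.02], [0, 0, 0], -1]]}}

```text
clock: 2.15
eef_pos: [540.1, -12.7, 241.5]
tcp_rot: [3.141, -0.002, 0.796]
contact_force: [1.5, 0.5, -0.8]
opening: -0.003
```

```bash
python3 -c "
from h import *
go(*arc(0,50)[:2],180,arc(0)[3])"
```

```text
now 2.15 [540.1 -12.7 241.5] [ 3.141e+00 -2.000e-03  7.960e-01] [ 1.5  0.5 -0.8] -0.0
shift [-0.047  0.123  0.062] turn [ 0.001 -0.002  0.   ]
```

Emit:
{"api": "send_rows", "payload": {"plan": [[[-0.047, 0.123, 0.062], [0, 0, 0], -1], [[-0.047, 0.123, 0.062], [0, 0, 0], -1], [[-0.047, 0.123, 0.062], [0, 0, 0], -1], [[-0.047, 0.123, 0.062], [0, 0, 0], -1], [[-0.047, 0.123, 0.062], [0, 0, 0], -1]]}}

```text
clock: 2.57
eef_pos: [595.6, -136.0, 177.1]
tcp_rot: [-3.141, 0.0, 0.793]
contact_force: [-0.0, 0.6, 0.1]
opening: 0.001
```

```bash
python3 -c "
from h import *
go(*arc(0,50),)
for n in ('scene','top'): cv2.imwrite(f'pics/{n}1.png',viewer.grab_frame(n)[:,:,::-1])
a=cv2.imread('pics/top1.png')[135:245,255:385]; b=cv2.imread('pics/scene1.png')[150:300,165:295]
cv2.imwrite('pics/z3.png',np.hstack([cv2.resize(a,(390,330)),cv2.resize(b,(390,450))[:330]]))
"
```

```text
now 2.5667 [ 595.6 -136.   177.1] [-3.141  0.     0.793] [-0.   0.6  0.1] 0.0
shift [ 0.002 -0.003  0.069] turn [-0.     0.    -0.003]
```

View pics/z3.png

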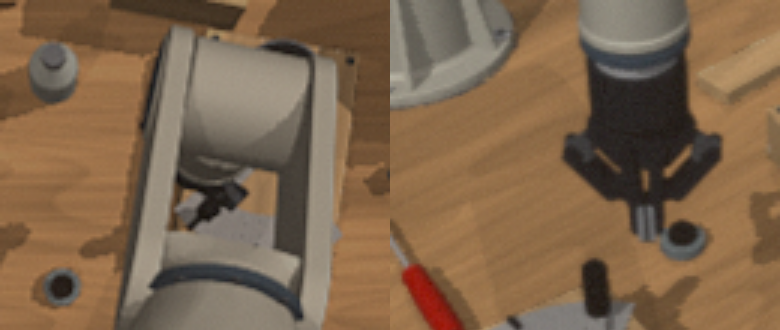

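Emit:
{"api": "send_rows", "payload": {"plan": [[[0.002, -0.003, 0.03], [0, 0, 0], -1], [[0.002, -0.003, 0.059], [0, 0, 0], -1], [[0.002, -0.003, 0.059], [0, 0, 0], -1], [[0.002, -0.003, 0.059], [0, 0, 0], -1], [[0.002, -0.003, 0.059], [0, 0, 0], -1]]}}

```text
clock: 3.08
eef_pos: [594.9, -128.7, 121.6]
tcp_rot: [3.141, -0.002, 0.796]
contact_force: [-0.3, -0.1, -0.2]
opening: 0.001
```

```bash
python3 -c "
from h import *
for b in (40,34,30,26): go(*arc(0,b,118))
cv2.imwrite('pics/s2.png',cv2.resize(viewer.grab_frame('scene')[150:300,165:315,::-1],(600,600)))
"
```

```text
now 3.0833 [ 594.9 -128.7  121.6] [ 3.141e+00 -2.000e-03  7.960e-01] [-0.3 -0.1 -0.2] 0.0
shift [-0.013  0.003  0.004] turn [ 0.001 -0.002 -0.   ]
now 3.0833 [ 594.9 -128.7  121.6] [ 3.141e+00 -2.000e-03  7.960e-01] [-0.3 -0.1 -0.2] 0.0
shift [-0.019  0.003  0.004] turn [ 0.001 -0.002 -0.   ]
now 3.0833 [ 594.9 -128.7  121.6] [ 3.141e+00 -2.000e-03  7.960e-01] [-0.3 -0.1 -0.2] 0.0
shift [-0.023  0.003  0.004] turn [ 0.001 -0.002 -0.   ]
now 3.0833 [ 594.9 -128.7  121.6] [ 3.141e+00 -2.000e-03  7.960e-01] [-0.3 -0.1 -0.2] 0.0
shift [-0.027  0.003  0.004] turn [ 0.001 -0.002 -0.   ]
```

View pics/s2.png

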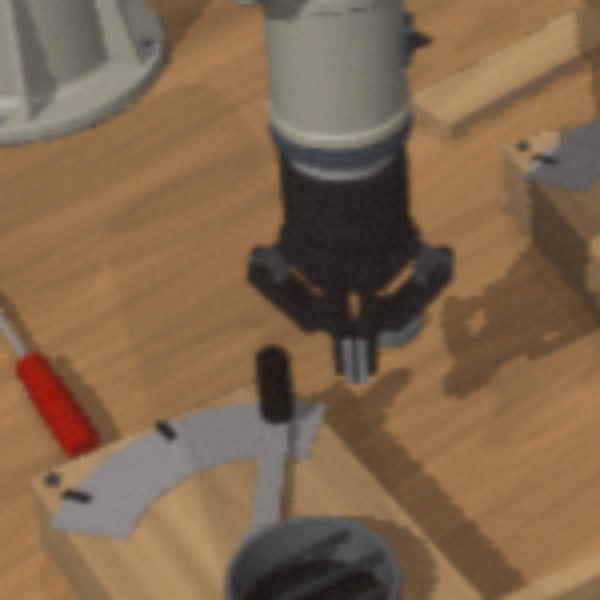

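Emit:
{"api": "send_rows", "payload": {"plan": [[[-0.008, 0.003, 0.003], [0, 0, 0], -1], [[-0.016, 0.003, 0.003], [0, 0, 0], -1], [[-0.022, 0.003, 0.003], [0, 0, 0], -1], [[-0.027, 0.003, 0.003], [0, 0, 0], -1], [[-0.03, 0.003, 0.003], [0, 0, 0], -1]]}}

```text
clock: 3.55
eef_pos: [576.1, -153.1, 119.4]
tcp_rot: [3.14, -0.003, 0.794]
contact_force: [1.7, 3.5, 1.5]
opening: -0.0
```

```bash
python3 -c "
from h import *
for a in (.1,.2,.3,.4,.5): go(*arc(a,26,118))
"
```

```text
now 3.55 [ 576.1 -153.1  119.4] [ 3.14e+00 -3.00e-03  7.94e-01] [1.7 3.5 1.5] -0.0
shift [-0.007 -0.003  0.001] turn [ 0.002 -0.003 -0.102]
now 3.55 [ 576.1 -153.1  119.4] [ 3.14e+00 -3.00e-03  7.94e-01] [1.7 3.5 1.5] -0.0
shift [-0.018 -0.004  0.001] turn [ 0.002 -0.003 -0.202]
now 3.55 [ 576.1 -153.1  119.4] [ 3.14e+00 -3.00e-03  7.94e-01] [1.7 3.5 1.5] -0.0
shift [-0.03  -0.003  0.001] turn [ 0.003 -0.003 -0.302]
now 3.55 [ 576.1 -153.1  119.4] [ 3.14e+00 -3.00e-03  7.94e-01] [1.7 3.5 1.5] -0.0
shift [-0.041 -0.002  0.001] turn [ 0.003 -0.003 -0.402]
now 3.55 [ 576.1 -153.1  119.4] [ 3.14e+00 -3.00e-03  7.94e-01] [1.7 3.5 1.5] -0.0
shift [-0.052  0.     0.001] turn [ 0.003 -0.003 -0.502]
```

Contact force about 4 N, in line with the spring. Following the arc.

Emit:
{"api": "send_rows", "payload": {"plan": [[[-0.007, -0.003, 0.001], [0, 0, -0.1], -1], [[-0.018, -0.004, 0.001], [0, 0, -0.2], -1], [[-0.03, -0.003, 0.001], [0, 0, -0.3], -1], [[-0.041, -0.002, 0.001], [0, 0, -0.4], -1], [[-0.052, 0, 0.001], [0, 0, -0.5], -1]]}}

```text
clock: 3.97
eef_pos: [539.2, -190.6, 118.4]
tcp_rot: [3.138, -0.002, 1.299]
contact_force: [0.0, -0.4, 0.2]
opening: 0.005
```

```bash
python3 -c "
from h import *
for a in (.6,.7,.8,.9,1.): go(*arc(a,26,118))
cv2.imwrite('pics/s3.png',cv2.resize(viewer.grab_frame('scene')[180:330,150:300,::-1],(600,600)))
"
```

```text
now 3.9667 [ 539.2 -190.6  118.4] [ 3.138e+00 -2.000e-03  1.299e+00] [ 0.  -0.4  0.2] 0.01
shift [-0.011 -0.001  0.   ] turn [ 0.004 -0.002 -0.097]
now 3.9667 [ 539.2 -190.6  118.4] [ 3.138e+00 -2.000e-03  1.299e+00] [ 0.  -0.4  0.2] 0.01
shift [-0.022 -0.002  0.   ] turn [ 0.004 -0.001 -0.197]
now 3.9667 [ 539.2 -190.6  118.4] [ 3.138e+00 -2.000e-03  1.299e+00] [ 0.  -0.4  0.2] 0.01
shift [-0.033 -0.002  0.   ] turn [ 0.004 -0.001 -0.297]
now 3.9667 [ 539.2 -190.6  118.4] [ 3.138e+00 -2.000e-03  1.299e+00] [ 0.  -0.4  0.2] 0.01
shift [-0.044 -0.001  0.   ] turn [ 0.004 -0.001 -0.397]
now 3.9667 [ 539.2 -190.6  118.4] [ 3.138e+00 -2.000e-03  1.299e+00] [ 0.  -0.4  0.2] 0.01
shift [-0.055  0.002  0.   ] turn [ 0.004 -0.001 -0.497]
```

View pics/s3.png

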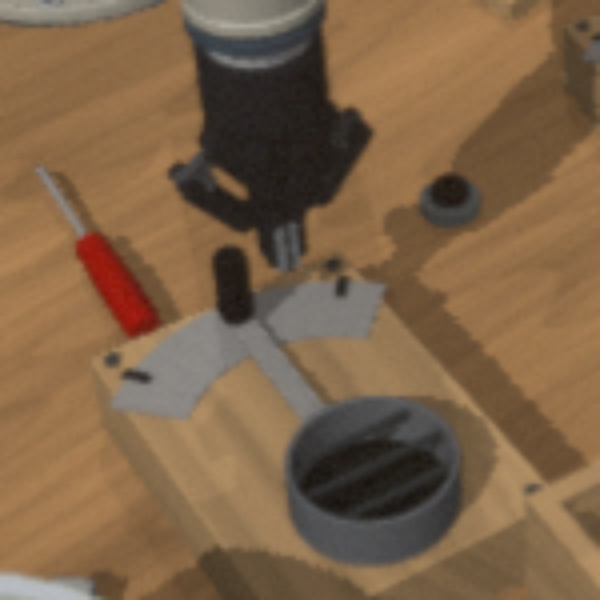

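The lever has snapped to the half-open notch: the knob at crop (233,285) covers the middle mark. I'll keep going along the arc.

Emit:
{"api": "send_rows", "payload": {"plan": [[[-0.011, -0.001, 0], [0.004, 0, -0.1], -1], [[-0.022, -0.002, 0], [0.004, 0, -0.2], -1], [[-0.033, -0.002, 0], [0.004, 0, -0.3], -1], [[-0.044, -0.001, 0], [0.004, 0, -0.4], -1], [[-0.055, 0.002, 0], [0.004, 0, -0.5], -1]]}}

```text
clock: 4.43
eef_pos: [525.3, -245.3, 118.2]
tcp_rot: [-3.14, -0.002, 1.808]
contact_force: [-0.2, 0.4, 0.4]
opening: 0.001
```

```bash
python3 -c "
from h import *
for a in (1.1,1.15,1.2): go(*arc(a,26,118))
cv2.imwrite('pics/s4.png',cv2.resize(viewer.grab_frame('scene')[180:330,150:300,::-1],(600,600)))
"
```

```text
now 4.4333 [ 525.3 -245.3  118.2] [-3.140e+00 -2.000e-03  1.808e+00] [-0.2  0.4  0.4] 0.0
shift [-0.01  -0.001  0.   ] turn [-0.001 -0.002 -0.087]
now 4.4333 [ 525.3 -245.3  118.2] [-3.140e+00 -2.000e-03  1.808e+00] [-0.2  0.4  0.4] 0.0
shift [-0.016 -0.002  0.   ] turn [-0.001 -0.002 -0.137]
now 4.4333 [ 525.3 -245.3  118.2] [-3.140e+00 -2.000e-03  1.808e+00] [-0.2  0.4  0.4] 0.0
shift [-0.022 -0.002  0.   ] turn [-0.001 -0.002 -0.187]
```

View pics/s4.png

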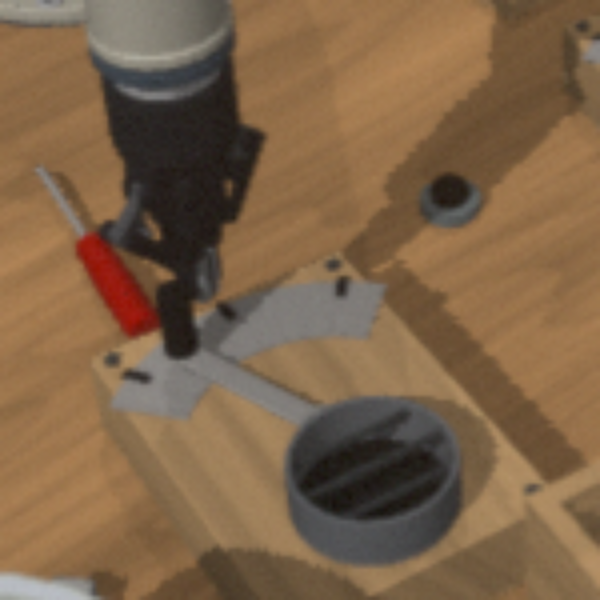

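Emit:
{"api": "send_rows", "payload": {"plan": [[[-0.005, -0.001, 0], [0, 0, -0.04], -1], [[-0.01, -0.001, 0], [0, 0, -0.09], -1], [[-0.016, -0.002, 0], [0, 0, -0.14], -1], [[-0.016, -0.002, 0], [0, 0, -0.14], -1], [[-0.016, -0.002, 0], [0, 0, -0.14], -1]]}}

```text
clock: 4.9
eef_pos: [527.6, -263.3, 118.3]
tcp_rot: [-3.141, 0.0, 1.951]
contact_force: [0.3, 1.1, 0.6]
opening: 0.004
```

```bash
python3 -c "
from h import *
for a in (1.15,1.2): go(*arc(a,26,118))
cv2.imwrite('pics/s5.png',cv2.resize(viewer.grab_frame('scene')[180:330,150:300,::-1],(600,600)))
"
```

```text
now 4.9 [ 527.6 -263.3  118.3] [-3.141  0.     1.951] [0.3 1.1 0.6] 0.0
shift [0.002 0.    0.   ] turn [-0.001  0.     0.005]
now 4.9 [ 527.6 -263.3  118.3] [-3.141  0.     1.951] [0.3 1.1 0.6] 0.0
shift [-0.003 -0.001  0.   ] turn [-0.001  0.    -0.045]
```

View pics/s5.png

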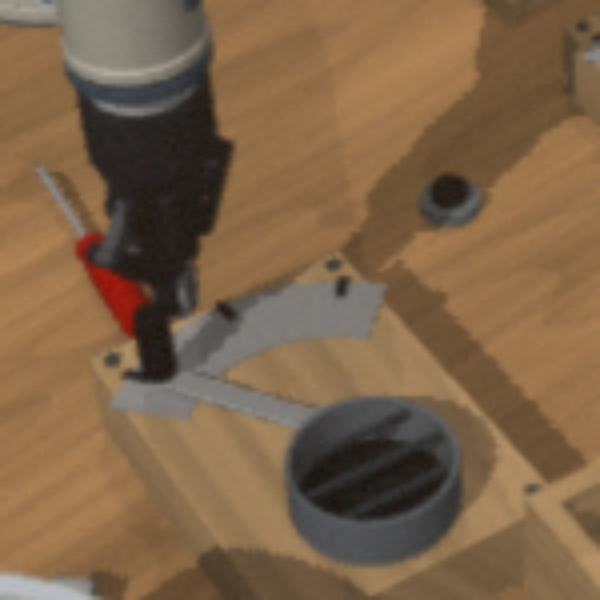

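Emit:
{"api": "send_rows", "payload": {"plan": [[[-0.003, -0.001, 0], [0, 0, -0.04], -1], [[-0.006, -0.001, 0], [0, 0, -0.04], -1], [[-0.008, -0.001, 0], [0, 0, -0.04], -1], [[-0.008, -0.001, 0], [0, 0, -0.04], -1], [[-0.008, -0.001, 0], [0, 0, -0.04], -1]]}}

```text
clock: 5.37
eef_pos: [529.1, -269.7, 118.1]
tcp_rot: [-3.14, -0.003, 1.989]
contact_force: [-0.8, 5.9, 2.5]
opening: 0.005
```

Emit:
{"api": "send_rows", "payload": {"plan": [[[0.01, 0, 0], [0, 0, 0], -1], [[0.03, 0, 0], [0, 0, 0], -1], [[0.04, 0, -0.02], [0, 0, 0], -1], [[0.04, 0, -0.05], [0, 0, 0], -1], [[0.04, 0, -0.08], [0, 0, 0], -1]]}}

```text
clock: 5.78
eef_pos: [511.8, -231.7, 198.3]
tcp_rot: [-3.138, -0.005, 1.987]
contact_force: [0.4, -0.4, 0.9]
opening: 0.001
```

```bash
python3 -c "
from h import *
im=viewer.grab_frame('scene')
for r in viewer.cut_out('wide_knob','scene')[:1]: print(r['p'],r['extent'])
cv2.imwrite('pics/s6.png',cv2.resize(im[180:330,150:300,::-1],(600,600)))
for a in (0.6,1.1,1.2):
    t=-.175+np.pi-.6+a; print(a,[((proj('scene',[C[0]+110*np.cos(t),C[1]+110*np.sin(t),z])-[150,180])*4).round() for z in (121,71)])
X,Y=485,-8
go(X,Y,180,1.5)
"
```

```text
0.87 [184.5, 257.3, 42.4, 29.3]
0.6 [array([224., 254.]), array([232., 314.])]
1.1 [array([155., 300.]), array([165., 360.])]
1.2 [array([145., 311.]), array([155., 371.])]
now 5.8833 [ 515.4 -233.7  202.9] [3.138e+00 3.000e-03 1.987e+00] [1.  0.2 0.8] 0.0
shift [0.219 0.063 0.022] turn [0.004 0.002 0.487]
```

View pics/s6.png

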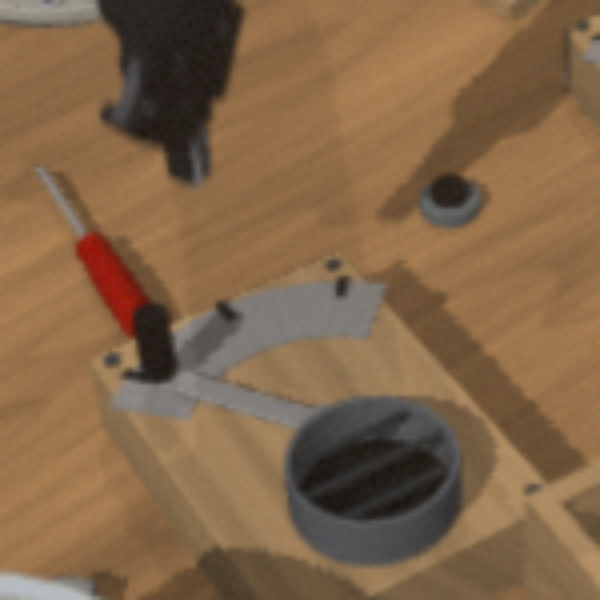

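Emit:
{"api": "send_rows", "payload": {"plan": [[[0.219, 0.063, 0], [0, 0, 0.487], -1], [[0.219, 0.063, 0], [0, 0, 0.487], -1], [[0.219, 0.063, 0], [0, 0, 0.487], -1], [[0.219, 0.063, 0], [0, 0, 0.487], -1], [[0.219, 0.063, 0], [0, 0, 0.487], -1]]}}

```text
clock: 6.3
eef_pos: [487.5, -36.7, 201.5]
tcp_rot: [3.137, 0.001, 1.491]
contact_force: [0.4, -0.4, -0.2]
opening: -0.005
```

```bash
python3 -c "
from h import *
print(at_z('top',(275.3,230.3),19),at_z('scene',(262.3,227.2),19))
go(485,-8,60,1.5)
"
```

```text
[483.99056743  -8.07670184  19.        ] [486.13978684  -7.38986752  19.        ]
now 6.3 [487.5 -36.7 201.5] [3.137e+00 1.000e-03 1.491e+00] [ 0.4 -0.4 -0.2] -0.0
shift [ 0.029 -0.006  0.141] turn [ 0.005  0.001 -0.009]
```

Emit:
{"api": "send_rows", "payload": {"plan": [[[0.029, -0.006, 0], [0.005, 0, 0], -1], [[0.029, -0.006, 0.03], [0.005, 0, 0], -1], [[0.029, -0.006, 0.07], [0.005, 0, 0], -1], [[0.029, -0.006, 0.11], [0.005, 0, 0], -1], [[0.029, -0.006, 0.125], [0.005, 0, 0], -1]]}}

```text
clock: 6.72
eef_pos: [481.2, -6.7, 72.1]
tcp_rot: [-3.136, 0.002, 1.49]
contact_force: [-1.1, -0.1, -0.3]
opening: -0.0
```

Emit:
{"api": "send_rows", "payload": {"plan": [[[0, 0, 0], [0, 0, 0], -1], [[0, 0, 0], [0, 0, 0], -1], [[0, 0, 0], [0, 0, 0], -1], [[0, 0, 0], [0, 0, 0], -1], [[0, 0, 0], [0, 0, 0], -1]]}}

```text
clock: 7.13
eef_pos: [482.3, -6.8, 73.6]
tcp_rot: [-3.139, 0.002, 1.49]
contact_force: [0.1, 0.5, 0.0]
opening: 0.002
```

```bash
python3 -c "
from h import *
go(485,-8,45,1.5)
cv2.imwrite('pics/s7.png',cv2.resize(viewer.grab_frame('scene')[150:300,190:340,::-1],(600,600)))
"
```

```text
now 7.1333 [482.3  -6.8  73.6] [-3.139e+00  2.000e-03  1.490e+00] [0.1 0.5 0. ] 0.0
shift [-0.001  0.003  0.029] turn [-0.002  0.001 -0.01 ]
```

View pics/s7.png

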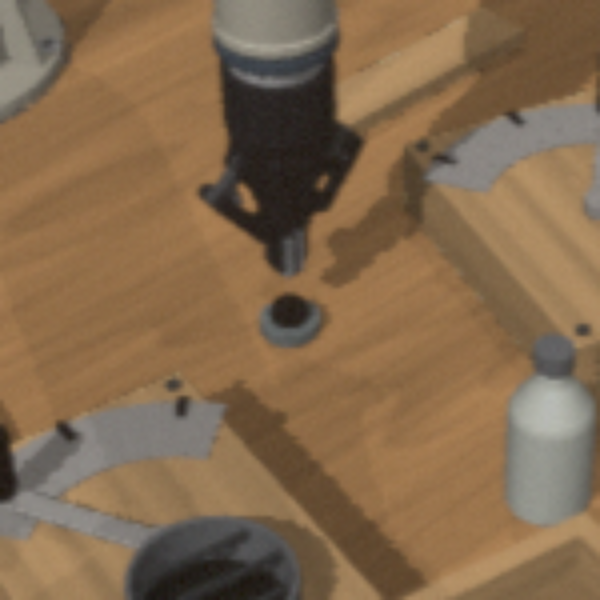

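Emit:
{"api": "send_rows", "payload": {"plan": [[[-0.001, 0.003, 0.012], [0, 0, 0], -1], [[-0.001, 0.003, 0.02], [0, 0, 0], -1], [[-0.001, 0.003, 0.024], [0, 0, 0], -1], [[-0.001, 0.003, 0.026], [0, 0, 0], -1], [[-0.001, 0.003, 0.026], [0, 0, 0], -1]]}}

```text
clock: 7.6
eef_pos: [484.4, -8.1, 46.5]
tcp_rot: [-3.137, 0.002, 1.49]
contact_force: [-0.4, -0.5, 0.2]
opening: 0.001
```

Emit:
{"api": "send_rows", "payload": {"plan": [[[0, 0, 0.002], [0, 0, 0], -1], [[0, 0, 0.004], [0, 0, 0], -1], [[0, 0, 0.006], [0, 0, 0], -1], [[0, 0, 0.006], [0, 0, 0], -1], [[0, 0, 0.006], [0, 0, 0], -1]]}}

```text
clock: 8.02
eef_pos: [484.4, -8.1, 40.6]
tcp_rot: [-3.137, 0.002, 1.49]
contact_force: [-0.6, 0.4, 3.1]
opening: 0.002
```

Emit:
{"api": "send_rows", "payload": {"plan": [[[0, 0, 0.001], [0, 0, 0], -1], [[0, 0, 0.002], [0, 0, 0], -1], [[0, 0, 0.003], [0, 0, 0], -1], [[0, 0, 0.004], [0, 0, 0], -1], [[0, 0, 0.004], [0, 0, 0], -1]]}}

```text
clock: 8.43
eef_pos: [484.5, -8.1, 37.7]
tcp_rot: [-3.138, 0.002, 1.49]
contact_force: [-5.4, 0.2, 23.2]
opening: -0.002
```

```bash
python3 -c "
from h import *
cv2.imwrite('pics/s8.png',cv2.resize(viewer.grab_frame('scene')[190:260,225:305,::-1],(640,560),interpolation=cv2.INTER_CUBIC))
print(status.sense()['contact_force'])"
```

```text
[-5.01710946  0.51556921 22.0314289 ]
```

View pics/s8.png

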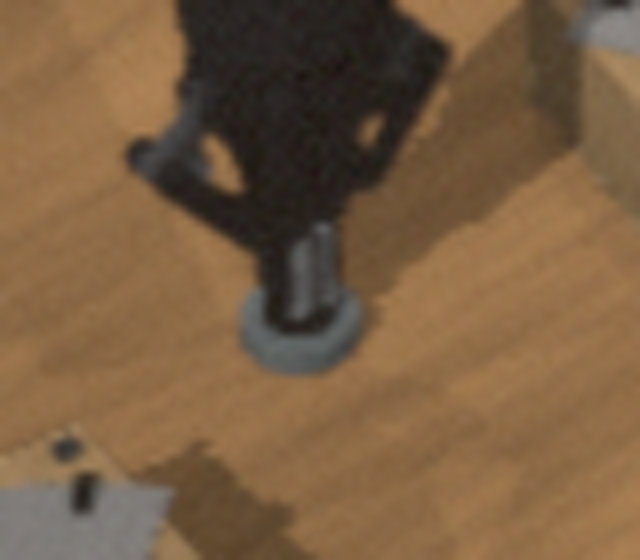

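Emit:
{"api": "send_rows", "payload": {"plan": [[[0, 0, -0.01], [0, 0, 0], -1], [[0, 0, -0.03], [0, 0, 0], -1], [[0, 0, -0.06], [0, 0, 0], -1], [[0, 0, -0.1], [0, 0, 0], -1], [[0, 0, -0.13], [0, 0, 0], -1]]}}

```text
clock: 8.9
eef_pos: [485.1, -7.9, 169.8]
tcp_rot: [-3.138, 0.002, 1.49]
contact_force: [0.7, -0.7, -0.3]
opening: -0.002
```

Emit:
{"api": "send_rows", "payload": {"plan": [[[0, 0, -0.03], [0, 0, 0], -1], [[0, 0, -0.03], [0, 0, 0], -1], [[0, 0, -0.03], [0, 0, 0], -1], [[0, 0, -0.03], [0, 0, 0], -1], [[0, 0, -0.03], [0, 0, 0], -1]]}}

```text
clock: 9.32
eef_pos: [484.3, -7.9, 198.5]
tcp_rot: [-3.136, 0.002, 1.49]
contact_force: [-0.3, 0.6, -1.0]
opening: 0.003
```

```bash
python3 -c "
from h import *
s=status.sense();print(s['clock'],s['eef_pos'],s['contact_force'],abs(s['qvel']).max())
cv2.imwrite('pics/s9.png',cv2.resize(viewer.grab_frame('scene')[140:340,150:400,::-1],(750,600),interpolation=cv2.INTER_CUBIC))"
```

```text
9.3167 [484.27287505  -7.87720464 198.47600801] [-0.26573783  0.6004115  -1.0081416 ] 0.010940825385754218
```

View pics/s9.png

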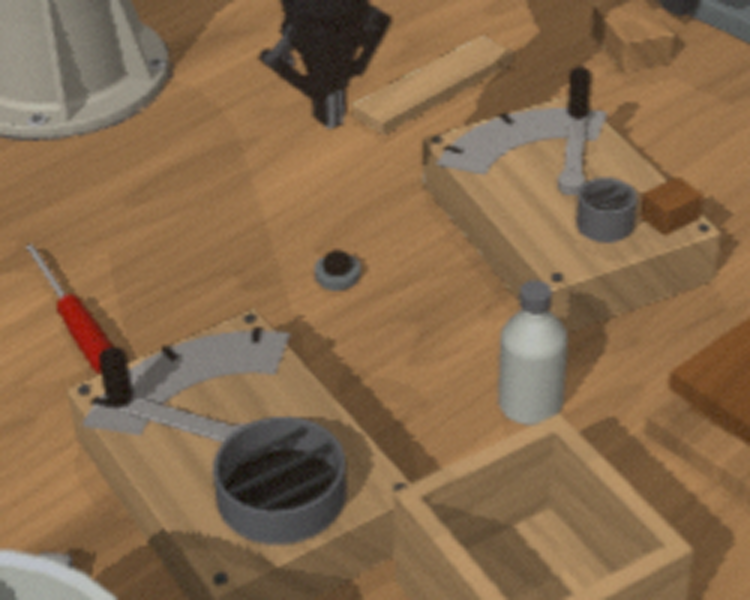

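The wide lever is at the last notch (knob at 117,375), the button is up (337,265), the narrow lever is still shut and nothing else has moved.

```bash
python3 -c "
from rig import job
print(job.sign_off())"
```

```text
the job is handed in; nothing more can be done
None
```

The job is handed in at about 9.4 s of the 48 s limit; the sign-off gives no verdict.

**Lever:** With the gripper shut, I pushed the wide inlet's knob with the outside of the fingers, past the half-open notch and against the end stop (about 6 N). After I backed off, its picture position matched the 1.2 rad prediction once I allowed for a 6-pixel offset in the enlarged picture, seen at the half-open notch. The raw prediction, without that offset, read somewhat lower, between 1.1 and 1.2 rad.

**Button:** I then pressed the start button with the fingertips. The force was 3 N partway down and 23 N at the bottom, against a 4 N spring, so it was fully down. I lifted clear afterwards.

**Last picture:** The wide lever sits at the last notch, the button looks up and the narrow lever looks shut. The bottle, offcut and other bystanders in view look where they were; the hammer and jar were outside that crop and I didn't check them again. The arm is clear at about 198 mm TCP height, with the force reading within about 1 N, which is sensor noise.

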